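# Set the tare pointer of the market scale with its wing screw

### The arm

A 7-joint arm with a two-finger parallel gripper is mounted at the origin on the work surface. World frame = base frame: x ahead of the robot, y to its left, z up, the work surface at z = 0. Lengths are in m, angles in rad, forces in N, time in s.
With the tool pointing down it reaches from about 0.375 to 0.925 m from the base axis. Payload 3.1 kg.
Tool frame: the origin (TCP) lies between the finger pads; the fingertips stand 19 mm ahead of it and the grasp point (between the pads) is the TCP; z points along the fingers, y is the direction in which the jaws open and shut (so a half turn about z gives the same grasp; the last joint's range is limited). The gripper opens to 85 mm and grips with 20 to 120 N. Pads are 22 mm wide; open, the fingers measure 114 mm over their backs; the gripper's body (76 mm by 85 mm) begins 54 mm behind the grasp point. The pads swing forward as they close: fully open they stand 13 mm farther back than shut.
Start: joints at [1.199, 0.383, 0.044, 1.598, -0.018, 1.161, -0.05], TCP at [0.176, -0.626, 0.25] pointing down, gripper open.
Joint ranges: [-2.61, 2.61], [-0.41, 2.15], [-1.48, 1.57], [0, 2.5], [-1.57, 4.71], [0.05, 1.97], [-2.85, 2.85]. Speed limits (rad/s): [2.79, 2.79, 3.14, 3.14, 3.14, 3.14, 3.14].

### API

Orientations are given as a unit quaternion [x, y, z, w].
In Python, from bench import move_ptp, movel, move_j, move_gripper, pause, inverse_kinematics, read_camera, camera_params, MotionError, sign_off, look_for, tip_of, read_time_s, read_qpos, read_joint_vel, read_effort, read_eef_pos, read_tcp_rot, read_ft_force, read_ft_torque, read_finger_gap gives the robot as it stands. Calls block until the motion is done:
- move_ptp(position, orientation): joint-space move of the TCP to a pose.
- movel(position, orientation=None, speed=0.15): straight line of the TCP; orientation=None keeps the orientation; speed is the mean speed in m/s.
- move_j(angles): joint-space move.
- move_gripper(opening, effort=None): finger opening in m; effort is the grip in N (None keeps the last); returns when the fingers have stopped.
- pause(seconds).
- inverse_kinematics(position, orientation): joint angles nearest the present ones, or None.
- read_camera(name): name is "scene" or "side" or "wrist"; returns the picture (400x640x3 uint8, red, green, blue); there is no depth.
- camera_params(name): a dict with "K" (3x3 intrinsics, pixels), "camera_from_world" (4x4, takes a point from world to camera coordinates). Camera axes: x right, y down, z forward; pixel columns grow to the right and rows downward; lengths in m; the calibration is good to about 2 mm. A picture is of the moment at which its call begins: read the wrist's pose just before it. camera_params takes no time and is no camera call; for the wrist camera it gives the pose at the moment of the call.
A pose or a line that the arm cannot do raises MotionError and nothing moves.
- sign_off(): hands the job in, once; it reports no verdict.
Trained networks look in the newest picture that a camera, given by its name, has taken for a name from the list of things; names that differ only in an ending like _2 or _b are one class to them, and where a whole thing is asked for, a point or a joint stands for the part that bears it (a point fixed in the world has none). Each returns a list of dicts, best first, with "confidence" (0 to 1); they miss things now and then, are a little off and sometimes report something else, mostly with a low value. They report only what shows in the picture. A call takes as long as a camera call.
- look_for(camera, name): "at" ([column, row] in pixels, amid what is visible of it).
- tip_of(camera, name): "at" ([column, row] in pixels: a listed point, or the origin of a listed thing).
Readings, each from a call of its own:
- read_time_s(): time.
- read_qpos(): joint angles.
- read_joint_vel(): joint speeds.
- read_effort(): joint torques, N m.
- read_eef_pos(): TCP position.
- read_tcp_rot(): TCP orientation.
- read_ft_force(): force on the tool from outside, world axes, zero at the start.
- read_ft_torque(): the same for the moment, N m.
- read_finger_gap(): finger opening in m.
Only numpy, scipy, OpenCV 4.12 (cv2) and the standard library are available. Lean on these libraries where they do the work, as an engineer would, in place of code of your own. Each camera call takes 0.05 s, during which the arm holds its last target. There are 200 camera calls.

### The job

Set the counter scale's tare pointer to the taller, ball-topped pin on its face: push the wing screw on the front ledge round with gentle fingertip strokes on its wings, stroke after stroke, until the pointer's tip stands opposite the middle of that pin. Work only the wings: do not grip the screw across its middle, do not push the pointer itself, and leave the brass weights, the jar and the cup where they stand. Finish with the hand clear.

Things in the scene. Friction and masses are not known exactly. Their poses are not given: they have to be found in the camera images.
- scale: red counter scale, fixed. Origin on the table below the screw's axis; x points from the front ledge back to the pan, y to its left, z up. In mm: ledge x -50..50, y -60..60, top 70; housing x 45..245, y -150..150, top 105; brass pan round x 190, y 0, radius 60, top 142; bearing arm y -6..6, z 105..113, from the housing to the axis (round end, radius 10)
- screw_axis (a point): point on the upright axis of the wing screw, 90 mm above the table, at half height of the wings; axes as the scale's. The arm and housing stop a finger from passing behind the screw: there is room for strokes on the front and sides, to about 120 degrees either side of the front
- wing (a joint): turn of the steel wing screw, rad, + anticlockwise from above, stops at -11 and 11. Two wings reach 37 mm from the axis, 6 mm thick, 80 to 100 mm above the table; hub radius 8. At 0 they lie along the scale's y and the pointer is mid-face. Friction 0.04 N m; stays where left. Moves the pointer 5 mm per rad, anticlockwise to the scale's left (+y)
- pointer_tip (a point): tip of the dark steel pointer on the housing's top face, 110 mm above the table, 87 mm behind the screw's axis (scale x); the pointer slides along the scale's y, driven by the wing screw only; axes as the scale's
- pointer: the pointer's carriage and 4 mm wide needle; not to be touched. Origin slides along the scale's y at the same y as the pointer's tip, at table height, x as the scale's origin
- ball_pin: the taller of two steel pins clipped to the face, fixed: 10 mm wide clip, thin stem and a 16 mm ball on top, 30 mm high in all. Origin at its foot, 105 mm above the table, 97 mm behind the screw's axis; axes as the scale's. It stands left or right of the middle of the face, 28 to 38 mm off; the pointer is to point at it
- plain_pin: the shorter steel pin, same clip with a bare stem 12 mm high, fixed on the other side of the face; not the target
- weight_large: loose brass weight with a knob, 48 mm across, 62 mm high, beside the ledge; leave alone. Origin at the centre of its underside
- weight_small: loose brass weight with a knob, 36 mm across, 46 mm high, beside the ledge; leave alone. Origin at the centre of its underside
- jar: loose glass jar with lid, 68 mm across, 85 mm high; leave alone. Origin at the centre of its underside
- cup: loose aluminium cup, 72 mm across, 70 mm high; leave alone. Origin at the centre of its underside

How it is judged:
At the end, for the whole second after the job is handed in: The pointer's tip is within 4 mm (along the face) of the middle of the ball-topped pin, the screw is at rest, and weights, jar and cup are within 15 mm of where they stood (y of pointer_tip in the frame of ball_pin between -0.004 and 0.004 m and velocity of joint wing between -0.1 and 0.1 rad/s and distance of each of weight_large, weight_small, jar, cup from where it was at the start of the episode below 0.015 m); the robot touches nothing.
It fails at once if the pointer is pushed directly (contact force between any of the fingers, the arm and pointer above 0.3 N).
It fails at once if the screw is gripped across its middle (touched with the grasp point within 10 mm of its axis) (horizontal distance between the grasp point and screw_axis below 0.01 m and contact force between the fingers and wing above 0.3 N).
It fails at once if the screw is forced (more than 20 N on it) (contact force between the fingers and wing above 20 N).
It fails at once if a weight, the jar or the cup is lifted or shoved by 15 mm (distance of any of weight_large, weight_small, jar, cup from where it was at the start of the episode above 0.015 m).
It also fails if it takes over 58 s, if anything falls off the work surface, if the arm or the gripper's body presses on something with over 40 N, if the wrist force passes 120 N, or if a joint passes its speed limit or range.

## Working session

There is one attempt and no reset: what is moved stays moved. The work goes in short steps, each a Python script; the robot and the scene stay as the last script left them, time stands still between calls to the robot, and variables do not carry over. Pictures are saved under pics/ and viewed, about 8 in all and at most 12, crops included, and the job is handed in when it is done.

```bash
ls; mkdir -p pics; python3 - <<'E'
from bench import *
import cv2
for c in ("scene","side"):
    im=read_camera(c); cv2.imwrite(f"pics/{c}0.png",im[...,::-1])
    for n in ("screw_axis","pointer_tip","ball_pin","plain_pin","scale","weight_large","weight_small","jar","cup"):
        try: print(c,n,[(d["at"],round(d["confidence"],2)) for d in tip_of(c,n)[:2]])
        except Exception as e: print(c,n,e)
    print(camera_params(c)["K"].round(1).tolist(),camera_params(c)["camera_from_world"].round(3).tolist())
print(read_tcp_rot(),read_time_s())
E
```

```text
pics
scene screw_axis [([275.4, 186.2], 0.66)]
scene pointer_tip [([255.2, 201.5], 0.36)]
scene ball_pin [([238.8, 204.6], 0.43)]
scene plain_pin [([269.5, 210.8], 0.52)]
scene scale [([277.5, 218.0], 0.73)]
scene weight_large [([331.9, 227.2], 0.45)]
scene weight_small []
scene jar [([181.6, 221.7], 0.89)]
scene cup [([390.7, 245.9], 0.68)]
[[382.6, 0.0, 314.3], [0.0, 382.6, 197.4], [0.0, 0.0, 1.0]] [[-0.107, 0.994, -0.022, 0.041], [0.567, 0.042, -0.822, -0.246], [-0.816, -0.101, -0.569, 1.32], [0.0, 0.0, 0.0, 1.0]]
side screw_axis [([314.2, 246.4], 0.65)]
side pointer_tip [([366.1, 248.4], 0.6)]
side ball_pin [([365.8, 263.4], 0.58)]
side plain_pin [([372.1, 233.0], 0.49)]
side scale [([318.1, 273.8], 0.72)]
side weight_large [([317.9, 228.9], 0.94)]
side weight_small [([301.8, 326.2], 0.95)]
side jar [([338.0, 388.4], 0.93)]
side cup [([340.4, 185.6], 0.95)]
[[511.5, 0.0, 318.9], [0.0, 511.5, 197.7], [0.0, 0.0, 1.0]] [[0.998, -0.069, 0.01, -0.544], [-0.041, -0.698, -0.715, 0.126], [0.056, 0.713, -0.699, 1.01], [0.0, 0.0, 0.0, 1.0]]
[ 9.90638446e-01  1.36511789e-01  1.55974417e-05 -6.40727580e-06] 1.0
```

View pics/scene0.png

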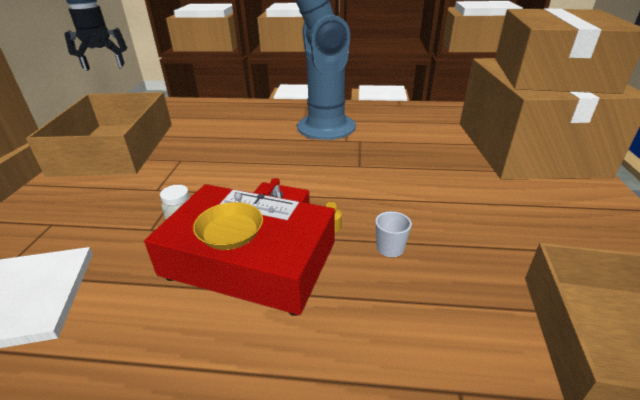

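View pics/side0.png

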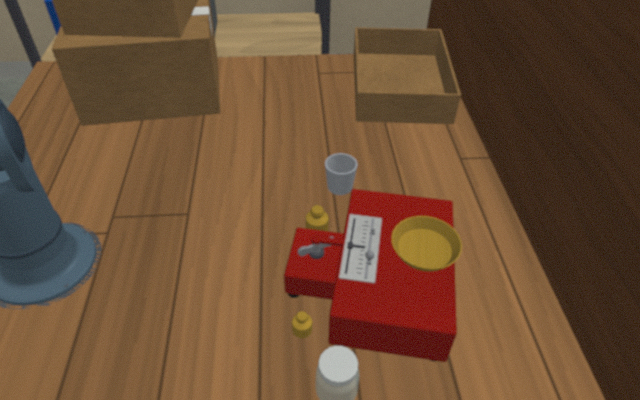

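```bash
cat > h.py <<'E'
from bench import *
import numpy as np, cv2
from scipy.optimize import least_squares
def proj(c,P,par=None):
    p=par or camera_params(c); q=p["camera_from_world"]@np.append(P,1); q=p["K"]@q[:3]; return q[:2]/q[2]
# points in scale frame
PT={"screw_axis":(0,0,.09),"scale":(0,0,0)}
def fit(obs,x0):
    """obs: list (cam,name,uv); x=[X,Y,yaw,pointer y,ball y,plain y]"""
    def loc(n,x):
        return np.array({"screw_axis":(0,0,.09),"scale":(0,0,0),"pointer_tip":(.087,x[3],.11),"ball_pin":(.097,x[4],.105),"plain_pin":(.097,x[5],.105)}[n])
    def w(n,x):
        c,s=np.cos(x[2]),np.sin(x[2]); l=loc(n,x)
        return np.array([x[0]+c*l[0]-s*l[1],x[1]+s*l[0]+c*l[1],l[2]])
    f=lambda x:np.concatenate([proj(c,w(n,x))-uv for c,n,uv in obs])
    r=least_squares(f,x0,loss="soft_l1",f_scale=1.5); return r.x,f(r.x).reshape(-1,2)
def onplane(c,uv,z):
    p=camera_params(c);T=p["camera_from_world"];d=T[:3,:3].T@np.linalg.solve(p["K"],[*uv,1]);o=-T[:3,:3].T@T[:3,3]
    return o+d*(z-o[2])/d[2]
E
python3 - <<'E'
from h import *
S={"screw_axis":(275.4,186.2),"pointer_tip":(255.2,201.5),"ball_pin":(238.8,204.6),"plain_pin":(269.5,210.8),"scale":(277.5,218)}
D={"screw_axis":(314.2,246.4),"pointer_tip":(366.1,248.4),"ball_pin":(365.8,263.4),"plain_pin":(372.1,233),"scale":(318.1,273.8)}
obs=[("scene",k,v) for k,v in S.items()]+[("side",k,v) for k,v in D.items()]
for c,n,uv in obs: print(c,n,onplane(c,uv,{"screw_axis":.09,"pointer_tip":.11,"scale":0}.get(n,.105)).round(3))
for c,n,uv in [("scene","jar",(181.6,221.7)),("scene","cup",(390.7,245.9)),("scene","wl",(331.9,227.2)),("side","wl",(317.9,228.9)),("side","ws",(301.8,326.2)),("side","jar",(338,388.4)),("side","cup",(340.4,185.6))]: print(c,n,onplane(c,uv,0).round(3))
for y in (0,1.57,3.14,-1.57):
    x,r=fit(obs,[.6,-.1,y,0,0,0]); print(x.round(4),abs(r).max().round(1),r.round(1).tolist())
E
```

```text
scene screw_axis [ 0.526 -0.069  0.09 ]
scene pointer_tip [ 0.615 -0.091  0.11 ]
scene ball_pin [ 0.621 -0.124  0.105]
scene plain_pin [ 0.637 -0.058  0.105]
scene scale [ 0.525 -0.071  0.   ]
side screw_axis [ 0.531 -0.07   0.09 ]
side pointer_tip [ 0.621 -0.097  0.11 ]
side ball_pin [ 0.617 -0.126  0.105]
side plain_pin [ 0.638 -0.057  0.105]
side scale [ 0.54  -0.064  0.   ]
scene jar [ 0.556 -0.294  0.   ]
scene cup [0.601 0.187 0.   ]
scene wl [0.549 0.058 0.   ]
side wl [0.547 0.054 0.   ]
side ws [ 0.503 -0.178  0.   ]
side jar [ 0.556 -0.296  0.   ]
side cup [0.608 0.184 0.   ]
[ 5.334e-01 -6.830e-02 -2.856e-01 -1.000e-04 -3.080e-02  3.970e-02] 3.1 [[-0.4, 1.8], [-1.1, 0.5], [-0.2, -1.0], [0.1, 0.3], [0.6, 2.3], [1.1, -0.7], [-2.7, -1.5], [0.4, -0.3], [-0.1, 0.2], [-3.1, 2.1]]Traceback (most recent call last):
  File "<stdin>", line 8, in <module>
  File "h.py", line 16, in fit
    r=least_squares(f,x0,loss="soft_l1",f_scale=1.5); return r.x,f(r.x).reshape(-1,2)
    return func(*args, **kwargs)
    result = trf(vector_fun.fun, vector_fun.jac, x0, f0, J0, lb, ub, ftol, xtol,
 
[... 1026 characters left out ...]
                          ^^^^^^^
    f = np.atleast_1d(self.fun(x, *self.args, **self.kwargs))
                      ~~~~~~~~^^^^^^^^^^^^^^^^^^^^^^^^^^^^^^
    return np.atleast_1d(self.fun(x))
                         ~~~~~~~~^^^
    return self.f(x, *self.args, **self.kwargs)
           ~~~~~~^^^^^^^^^^^^^^^^^^^^^^^^^^^^^^
  File "h.py", line 15, in <lambda>
    f=lambda x:np.concatenate([proj(c,w(n,x))-uv for c,n,uv in obs])
                               ~~~~^^^^^^^^^^
  File "h.py", line 5, in proj
    p=par or camera_params(c); q=p["camera_from_world"]@np.append(P,1); q=p["K"]@q[:3]; return q[:2]/q[2]
             ~~~~~~~~~~~~~^^^
ValueError: time passes only in moves, steps and waits
```

The scene shows the scale at about (275,215) with its ledge towards the robot. The ball pin is at (239,200), on the scale's right, and the pointer sits near mid-face. The side view agrees, with the ball pin at (370,255). The fit puts the axis at (0.533, -0.068), yaw about -0.29 and the ball pin at y -31 mm, so the screw must turn clockwise. Next I take a wrist view from near.

```bash
python3 - <<'E'
s=open('h.py').read()
s=s.replace('def proj(c,P,par=None):\n    p=par or camera_params(c);','''_C={}
def cp(c):
    if c not in _C: _C[c]=camera_params(c)
    return _C[c]
def proj(c,P):
    p=cp(c);''').replace('p=camera_params(c);T','p=cp(c);T')
s+='''
def down(a): return [np.cos(a/2),np.sin(a/2),0,0]
'''
open('h.py','w').write(s)
E
python3 - <<'E'
from h import *
from scipy.spatial.transform import Rotation as R
p=camera_params("wrist"); T=np.linalg.inv(p["camera_from_world"])
W=np.eye(4); W[:3,:3]=R.from_quat(read_tcp_rot()).as_matrix(); W[:3,3]=read_eef_pos()
C=np.linalg.inv(W)@T; print(C.round(3).tolist(),p["K"][0,0])
# want camera ray hit target at distance d
tgt=np.array([.533+.05,-.083,.1]); 
for a in (-.286,-.286+np.pi,.27,1.28,-1.86):
  for h in (.28,.33):
    Rw=R.from_quat(down(a)).as_matrix(); o=Rw@C[:3,3]; d=Rw@C[:3,2]
    # tcp z=h
    z=h+o[2]; s=(.1-z)/d[2]; pos=tgt-(o+d*s); pos[2]=h
    q=inverse_kinematics(list(pos),down(a)); print(round(a,2),h,pos.round(3),round(s,3),None if q is None else np.round(q,2))
E
```

```text
[[-0.0, -0.959, -0.285, 0.072], [1.0, -0.0, 0.0, -0.0], [-0.0, -0.285, 0.959, -0.125], [0.0, 0.0, 0.0, 1.0]] 317.9524838507453
-0.29 0.28 [ 0.6   -0.088  0.28 ] 0.318 [ 0.41  0.31 -0.41  1.66  0.13  1.2  -1.88]
-0.29 0.33 [ 0.614 -0.093  0.33 ] 0.37 [ 0.41  0.3  -0.41  1.56  0.12  1.31 -1.87]
2.86 0.28 [ 0.566 -0.078  0.28 ] 0.318 [ 0.64  0.28 -0.67  1.73  0.18  1.2   1.2 ]
2.86 0.33 [ 0.552 -0.073  0.33 ] 0.37 [ 0.66  0.21 -0.68  1.7   0.13  1.28  1.23]
0.27 0.28 [ 0.6   -0.078  0.28 ] 0.318 [ 0.45  0.31 -0.47  1.66  0.15  1.21 -1.36]
0.27 0.33 [ 0.615 -0.074  0.33 ] 0.37 [ 0.44  0.31 -0.48  1.56  0.14  1.31 -1.36]
1.28 0.28 [ 0.588 -0.066  0.28 ] 0.318 [ 0.52  0.3  -0.57  1.69  0.17  1.2  -0.39]
1.28 0.33 [ 0.593 -0.052  0.33 ] 0.37 [ 0.51  0.27 -0.59  1.62  0.16  1.3  -0.4 ]
-1.86 0.28 [ 0.578 -0.1    0.28 ] 0.318 [ 1.04  0.53 -1.24  1.68  0.52  1.31  2.56]
-1.86 0.33 [ 0.573 -0.114  0.33 ] 0.37 [ 1.08  0.46 -1.24  1.62  0.44  1.38  2.64]
```

```bash
cat >> h.py <<'E'
def look(tag,a=2.86,pos=(.579,-.082,.24),names=("screw_axis","pointer_tip","ball_pin","plain_pin")):
    move_ptp(list(pos),down(a)); pause(.15)
    _C["wrist"]=camera_params("wrist"); im=read_camera("wrist")
    np.savez(f"pics/{tag}.npz",im=im,K=_C["wrist"]["K"],T=_C["wrist"]["camera_from_world"])
    cv2.imwrite(f"pics/{tag}.png",im[...,::-1])
    return {n:[d["at"] for d in tip_of("wrist",n)[:1] if d["confidence"]>.2] for n in names}
E
python3 - <<'E'
from h import *
move_gripper(0.0,20)
r=look("w1"); print(r,read_time_s(),read_finger_gap())
z={"screw_axis":.09,"pointer_tip":.11,"ball_pin":.105,"plain_pin":.105}
for n in r:
    if r[n]: print(n,onplane("wrist",r[n][0],z[n]).round(4))
obs=[("wrist",n,v[0]) for n,v in r.items() if v]
x,e=fit(obs,[.533,-.068,-.286,0,-.031,.04]); print(x.round(4),e.round(1).tolist())
c,s=np.cos(x[2]),np.sin(x[2])
for l in [(-.05,-.06,.07),(-.05,.06,.07),(0,0,.1)]: print(proj("wrist",[x[0]+c*l[0]-s*l[1],x[1]+s*l[0]+c*l[1],l[2]]).round(0))
E
```

```text
{'screw_axis': [[325.8, 138.5]], 'pointer_tip': [[320.8, 240.5]], 'ball_pin': [[289.0, 249.5]], 'plain_pin': [[371.0, 247.4]]} 4.575 0.00016679718174371691
screw_axis [ 0.5388 -0.0643  0.09  ]
pointer_tip [ 0.6198 -0.0924  0.11  ]
ball_pin [ 0.6224 -0.1227  0.105 ]
plain_pin [ 0.641  -0.0518  0.105 ]
[ 0.5378 -0.0641 -0.2568 -0.0065 -0.0352  0.0381] [[-0.0, -1.2], [0.0, 0.5], [0.0, 0.3], [0.0, 0.3]]
[255.  79.]
[393.  75.]
[326. 139.]
```

View pics/w1.png

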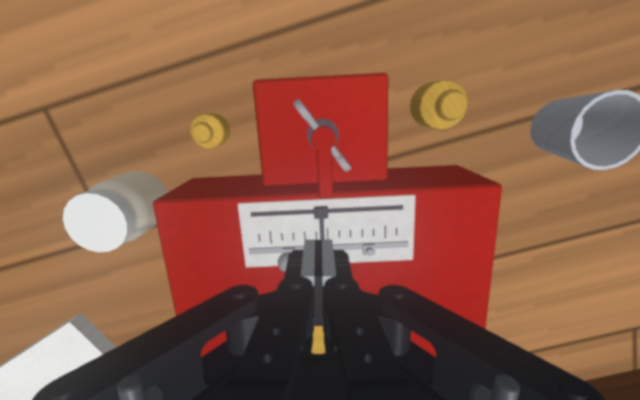

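The wrist view shows the wings running from (296,102) to (349,169), with the axis at about (324,135). The front wing therefore lies about 35° right of front, so wing is about -0.97 rad and the pointer about -5 mm. The ball pin is at (288,258), partly hidden behind the fingers. The ledge and housing edges slope about -0.053, which suggests a yaw of about -0.235. I'll refit with the edge corners and start stroke 1.

```bash
cat >> h.py <<'E'
def fitpose(pts,x0=(.535,-.066,-.25)):
    """pts: (cam, local xyz, uv)"""
    def f(x):
        c,s=np.cos(x[2]),np.sin(x[2])
        return np.concatenate([proj(k,[x[0]+c*l[0]-s*l[1],x[1]+s*l[0]+c*l[1],l[2]])-uv for k,l,uv in pts])
    r=least_squares(f,x0,loss="soft_l1",f_scale=1.5); return r.x,f(r.x).reshape(-1,2)
def tolocal(x,P):
    c,s=np.cos(x[2]),np.sin(x[2]); d=np.asarray(P)[:2]-x[:2]; return np.array([c*d[0]+s*d[1],-s*d[0]+c*d[1]])
def pose(x,phi,off=.014,R=.028,z=.1):
    """hand pose pushing clockwise on a wing at scale angle phi (deg), trailing it by off"""
    w=np.radians(phi)+x[2]; u=np.array([np.cos(w),np.sin(w)]); t=np.array([-u[1],u[0]])
    p=np.array(x[:2])+R*u+off*t
    return [p[0],p[1],z],down(w-np.pi/2)
def stroke(x,a,b,step=15,speed=.025):
    move_ptp(*pose(x,a,z=.17)); movel(*pose(x,a),speed=.12)
    f0=np.array(read_ft_force()); ok=True; F=[]
    for phi in np.linspace(a,b,max(2,int(np.ceil(abs(a-b)/step))+1))[1:]:
        movel(*pose(x,phi),speed=speed); f=np.linalg.norm(np.array(read_ft_force())-f0); F.append(round(float(f),1))
        if f>10: print("STOP",phi); ok=False; break
    movel(*pose(x,phi+14),speed=.04); movel(*pose(x,phi+14,z=.17),speed=.15)
    print("F",F,"end",phi,"t",read_time_s()); return ok
E
python3 - <<'E'
from h import *
d=np.load("pics/w1.npz"); _C["wrist"]={"K":d["K"],"camera_from_world":d["T"]}
pts=[("wrist",(0,0,.09),(325.8,138.5)),("wrist",(-.05,-.06,.07),(254,80)),("wrist",(-.05,.06,.07),(387,73)),("wrist",(.045,-.15,.105),(157,203)),("wrist",(.045,.15,.105),(500,183))]
ext=[("side",(0,0,.09),(314.2,246.4)),("scene",(0,0,.09),(275.4,186.2))]
x,e=fitpose(pts); print(x.round(4),e.round(1).tolist())
x,e=fitpose(pts+ext); print(x.round(4),e.round(1).tolist())
for n,uv,z in [("tip",(320.8,240.5),.11),("ball",(289,249.5),.105),("plain",(371,247.4),.105)]: print(n,(tolocal(x,onplane("wrist",uv,z))*1e3).round(1))
for n,uv,z in [("tip",(366.1,248.4),.11),("ball",(365.8,263.4),.105),("plain",(372.1,233),.105)]: print("side",n,(tolocal(x,onplane("side",uv,z))*1e3).round(1))
w=[tolocal(x,onplane("wrist",u,.1)) for u in ((296,102),(349,169))]; print(np.round(w,4),np.degrees(np.arctan2(*(w[0]-w[1])[::-1]))%360)
for phi in (262,240,150,65):
    q=inverse_kinematics(*pose(x,phi)); print(phi,None if q is None else np.round(q,2))
np.save("x.npy",x)
E
```

```text
Traceback (most recent call last):
NameError: name '_C' is not defined
```

```bash
sed -i 's/_C\b/CC/g' h.py; python3 - <<'E'
from h import *
d=np.load("pics/w1.npz"); CC["wrist"]={"K":d["K"],"camera_from_world":d["T"]}
pts=[("wrist",(0,0,.09),(325.8,138.5)),("wrist",(-.05,-.06,.07),(254,80)),("wrist",(-.05,.06,.07),(387,73)),("wrist",(.045,-.15,.105),(157,203)),("wrist",(.045,.15,.105),(500,183))]
ext=[("side",(0,0,.09),(314.2,246.4)),("scene",(0,0,.09),(275.4,186.2))]
x,e=fitpose(pts); print(x.round(4),e.round(1).tolist())
x,e=fitpose(pts+ext); print(x.round(4),e.round(1).tolist())
for n,uv,z in [("tip",(320.8,240.5),.11),("ball",(289,249.5),.105),("plain",(371,247.4),.105)]: print(n,(tolocal(x,onplane("wrist",uv,z))*1e3).round(1))
for n,uv,z in [("tip",(366.1,248.4),.11),("ball",(365.8,263.4),.105),("plain",(372.1,233),.105)]: print("side",n,(tolocal(x,onplane("side",uv,z))*1e3).round(1))
w=[tolocal(x,onplane("wrist",u,.1)) for u in ((296,102),(349,169))]; print(np.round(w,4),np.degrees(np.arctan2(*(w[0]-w[1])[::-1]))%360)
for phi in (262,240,150,65):
    q=inverse_kinematics(*pose(x,phi)); print(phi,None if q is None else np.round(q,2))
np.save("x.npy",x)
E
```

```text
[ 0.538  -0.0647 -0.2257] [[-0.7, -0.7], [-1.1, 1.5], [3.9, -0.1], [-3.7, 0.0], [6.5, 0.2]]
[ 0.5377 -0.0654 -0.2261] [[-1.5, -0.9], [-1.9, 1.3], [3.1, -0.3], [-4.6, -0.2], [5.7, 0.1], [3.3, -2.0], [0.6, 2.9]]
tip [86.1 -7.9]
ball [ 95.4 -36.9]
plain [97.6 36.4]
side tip [ 88.3 -11.9]
side ball [ 90.8 -41.2]
side plain [95.8 30.6]
[[-0.0303 -0.0212]
 [ 0.0264  0.0194]] 215.57258703740894
262 [ 0.6   0.45 -0.59  1.93  0.33  0.85  1.04]
240 [ 0.56  0.42 -0.54  1.96  0.29  0.83  0.69]
150 [ 0.31  0.34 -0.32  2.03  0.15  0.79 -0.84]
65 [-0.99  0.94  1.37  2.01 -1.04  1.17 -1.4 ]
```

```bash
python3 - <<'E'
s=open('h.py').read()
s=s.replace("        movel(*pose(x,phi),speed=speed); f=","        try: movel(*pose(x,phi),speed=speed)\n        except MotionError as e: print(e,phi); phi=last; break\n        last=phi; f=").replace("F=[]","F=[]; last=a")
open('h.py','w').write(s)
E
python3 - <<'E'
from h import *
x=np.load("x.npy"); x[0]-=.0012; np.save("x.npy",x)
stroke(x,240,72)
print(np.round(read_qpos(),2))
# look from further back so that the fingers do not hide the face
r=look("w2",pos=(.579+.04,-.082-.01,.24)); print(r,read_time_s())
z={"screw_axis":.09,"pointer_tip":.11,"ball_pin":.105,"plain_pin":.105}
for n in r:
    if r[n]: print(n,(tolocal(x,onplane("wrist",r[n][0],z[n]))*1e3).round(1))
E
```

```text
F [0.7, 1.4, 0.6, 1.8, 0.4, 1.1, 2.8, 1.4, 2.2, 2.1, 2.4, 1.4] end 72.0 t 12.3083
[ 0.05  0.26 -0.07  1.95  0.02  0.93 -1.9 ]
{'screw_axis': [[318.9, 88.6]], 'pointer_tip': [[302.1, 201.1]], 'ball_pin': [[285.0, 206.4]], 'plain_pin': [[370.4, 204.3]]} 15.075
screw_axis [ 2.1 -1.5]
pointer_tip [ 91.3 -20.5]
ball_pin [ 96.8 -35.8]
plain_pin [98.9 37.4]
```

View pics/w2.png

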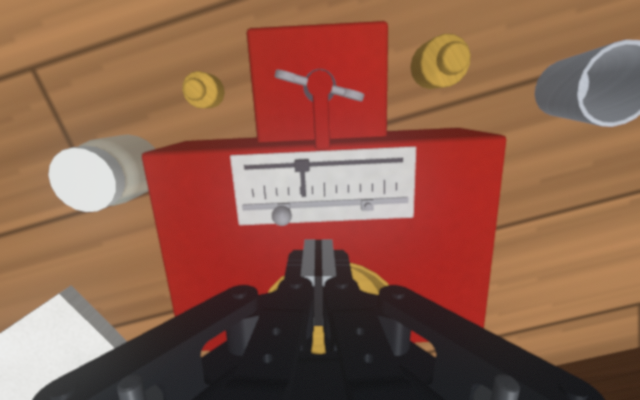

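The new view shows the pointer tip at (303,196), the ball-pin foot at about (285,206) and the wings from (276,72) to (362,98), so the right wing is at about 250°. The stroke went as planned, and about 15 mm (3.0 rad) remains. Stroke 2 will stop slightly short.

```bash
python3 - <<'E'
from h import *
x=np.load("x.npy")
stroke(x,265,80)
r=look("w3",pos=(.579+.04,-.082-.01,.24)); print(r,read_time_s())
z={"screw_axis":.09,"pointer_tip":.11,"ball_pin":.105,"plain_pin":.105}
for n in r:
    if r[n]: print(n,(tolocal(x,onplane("wrist",r[n][0],z[n]))*1e3).round(1))
im=cv2.imread("pics/w3.png")[20:240,220:430]; cv2.imwrite("pics/w3c.png",cv2.resize(im,None,fx=2.7,fy=2.7,interpolation=cv2.INTER_CUBIC))
E
```

```text
F [0.6, 1.7, 1.9, 1.4, 2.3, 1.7, 1.7, 1.4, 1.3, 1.4, 1.9, 0.5, 1.3] end 80.0 t 23.275
{'screw_axis': [[320.4, 88.0]], 'pointer_tip': [[287.1, 197.8]], 'ball_pin': [[430.8, 65.9]], 'plain_pin': [[366.6, 204.3]]} 26.1083
screw_axis [ 1.9 -0.4]
pointer_tip [ 87.9 -33. ]
ball_pin [-8.7 83.9]
plain_pin [98.9 34. ]
```

View pics/w3c.png

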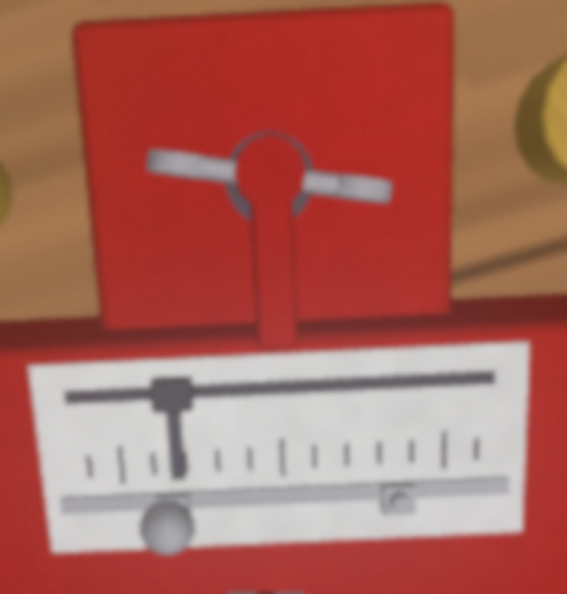

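```bash
python3 - <<'E'
from h import *
d=np.load("pics/w3.npz"); CC["wrist"]={"K":d["K"],"camera_from_world":d["T"]}; x=np.load("x.npy")
u=lambda a,b:(220+a/2.7,20+b/2.7)
for yaw in (x[2],x[2]-.02):
    y=x.copy(); y[2]=yaw
    for n,p,z in [("tip",u(178,478),.11),("carriage",u(172,394),.112),("ball",u(167,527),.127),("plain clip",u(398,499),.108),("mid tick",u(282,457),.105),("tick-5",u(121,464),.105),("rail l",u(62,504),.107),("rail r",u(508,486),.107),("wingR",u(147,160),.1),("wingL",u(392,190),.1)]:
        print(n,(tolocal(y,onplane("wrist",p,z))*1e3).round(1),end="; ")
    print()
for c in ("side","scene"):
    read_camera(c)
    for n,z in (("pointer_tip",.11),("ball_pin",.105)):
        r=tip_of(c,n); print(c,n,[(tolocal(x,onplane(c,q["at"],z))*1e3).round(1) for q in r[:1]])
read_camera("wrist"); print(tip_of("wrist","ball_pin")[:2])
E
```

```text
tip [ 87.2 -33.9]; carriage [ 60.5 -33.2]; ball [ 97.  -36.3]; plain clip [98.4 34.3]; mid tick [83.6 -1.4]; tick-5 [ 83.1 -52. ]; rail l [ 94.5 -71.6]; rail r [96.4 68.9]; wingR [ -6.1 -36. ]; wingL [ 6.  34.7]; 
tip [ 87.8 -32.1]; carriage [ 61.1 -32. ]; ball [ 97.7 -34.4]; plain clip [97.7 36.2]; mid tick [83.6  0.3]; tick-5 [ 84.1 -50.3]; rail l [ 95.9 -69.6]; rail r [95.  70.8]; wingR [ -5.4 -36.1]; wingL [ 5.4 34.9]; 
side pointer_tip [array([ 89.2, -35.2])]
side ball_pin [array([ 92.4, -33.6])]
scene pointer_tip [array([ 89.1, -25. ])]
scene ball_pin [array([120. ,  60.8])]
[{'at': [284.6, 205.1], 'confidence': 0.77}]
```

Both frames put the tip at 2.2 to 2.4 mm short of the ball's middle, about 25° of turn. That's within tolerance, but a short stroke will centre it.

```bash
python3 - <<'E'
from h import *
x=np.load("x.npy")
stroke(x,274,236)
r=look("w4",pos=(.579+.04,-.082-.01,.24)); print(r,read_time_s()); x[2]=-.246
z={"screw_axis":.09,"pointer_tip":.11,"ball_pin":.105,"plain_pin":.105}
for n in r:
    if r[n]: print(n,(tolocal(x,onplane("wrist",r[n][0],z[n]))*1e3).round(1))
im=cv2.imread("pics/w4.png")[20:240,220:430]; cv2.imwrite("pics/w4c.png",cv2.resize(im,None,fx=2.7,fy=2.7,interpolation=cv2.INTER_CUBIC))
E
```

```text
F [1.6, 1.5, 1.3] end 236.0 t 30.0083
{'screw_axis': [[322.8, 90.3]], 'pointer_tip': [[283.0, 200.2]], 'ball_pin': [[288.0, 209.2]], 'plain_pin': [[368.0, 205.5]]} 30.925
screw_axis [1.3 0.3]
pointer_tip [ 87.4 -35.7]
ball_pin [ 97.  -32.6]
plain_pin [96.1 35.6]
```

View pics/w4c.png

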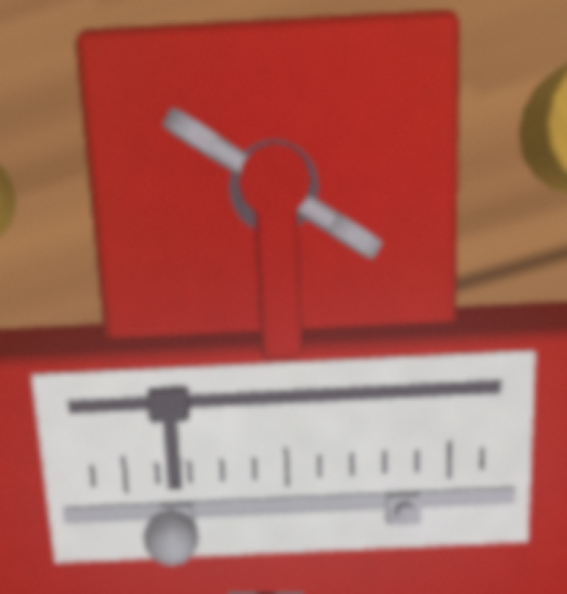

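View pics/w4.png

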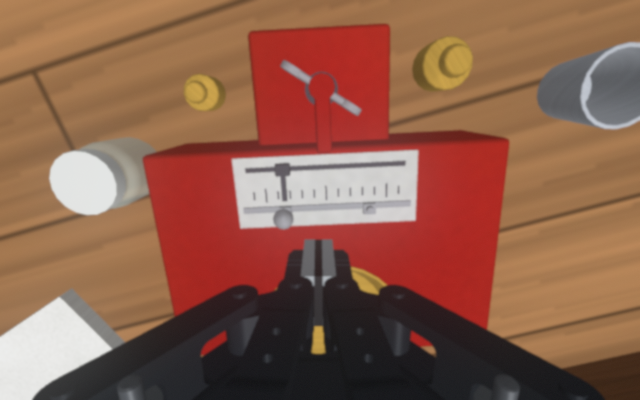

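```bash
python3 - <<'E'
from h import *
x=np.load("x.npy"); u=lambda a,b:(220+a/2.7,20+b/2.7)
for f,tip,car,ball,rl,rr,clip in [("w3",(178,478),(172,394),(167,527),(62,504),(508,486),None),("w4",(175,488),(169,404),(171,538),(64,514),(514,494),(181,507))]:
    d=np.load(f"pics/{f}.npz"); CC["wrist"]={"K":d["K"],"camera_from_world":d["T"]}
    L=lambda p,z,y:tolocal(y,onplane("wrist",u(*p),z))*1e3
    y=x.copy(); v=L(rr,.107,y)-L(rl,.107,y); y[2]+=np.arctan2(-v[0],v[1])
    print(f,"yaw",y[2].round(3),"tip",L(tip,.11,y).round(1),"car",L(car,.112,y).round(1),"ball",L(ball,.127,y).round(1),"clip",None if clip is None else L(clip,.113,y).round(1))
E
```

```text
w3 yaw -0.239 tip [ 87.6 -32.7] car [ 60.9 -32.4] ball [ 97.5 -35. ] clip None
w4 yaw -0.235 tip [ 87.5 -35.2] car [ 60.8 -34.8] ball [ 97.6 -35.4] clip [ 92.7 -33.5]
```

Measured against the ball's centre, the tip is about 0.2 mm off. Against the part of the clip that shows, it is at most 1.7 mm off, and the tolerance is 4 mm. The weights, jar and cup sit where they did relative to the scale, and the hand is about 80 mm above everything. I'm handing in.

```bash
python3 -c "
from bench import *
import numpy as np
print(abs(read_joint_vel()).max(),read_ft_force(),read_time_s()); print(sign_off())"
```

```text
0.011500320446409622 [ 0.81274468 -0.77721369 -0.38658526] 30.925
the job is handed in; nothing more can be done
None
```

The tare pointer now stands opposite the ball-topped pin, and I handed the job in at about 31 s. `sign_off()` reports no verdict, so the result rests on my own checks.

**What I did:** I turned the wing screw clockwise with three closed-finger strokes on the wings, of about 145°, 170° and 25°. The wrist force stayed under 3 N at every check between stroke segments, so the screw was not forced.

**Last wrist picture:**
- **Pointer:** the tip is at y ≈ -35.2 mm and the ball's middle at y ≈ -35.4 mm, so they are about 0.2 mm apart. The limit is 4 mm.
- **Other objects:** the weights, jar and cup look unmoved by eye; I did not measure them in millimetres.
- **Hand:** it finished clear, above the scale, and the arm was at rest.

**Checks that disagreed:**
- The visible part of the pin's clip put the tip about 1.7 mm past the pin. The ball hides part of that clip.
- The noisier network readings gave about 3.1 mm past it.
- Earlier, in the scene camera view before the last stroke, the network misplaced the pointer tip and the ball pin. I did not use those readings.

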